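# Dock the UV torch at the fly-tying bench

### The job

Stand the curing torch with the violet rings, lens up, in the grey charging dock and push it straight down past the sprung ball until it clicks and sits fully home. Leave the torch with the yellow rings standing where it is.

Things in the scene. Friction and masses are not known exactly. Their poses are not given: they have to be found in the camera images.
- uv_torch_mid (a point): UV torch to dock: upright black cylinder, 106 mm tall, 28 mm diameter (31 mm over the top 18 mm), 0.1 kg, violet rings, violet lens on top. Round: yaw is free. Point: its centre, 53 mm above its underside; z up to the lens. Steel tail tapers to 22 mm over the last 4 mm; groove for the ball 17 mm above the underside. Grip it 10 to 20 mm above the centre so the fingers clear the dock.
- white_torch_mid (a point): ordinary work torch of the same shape and size, with yellow rings and a pale lens: not to be docked, leave it standing. The point is at its centre, 53 mm above its underside; z up.
- dock: fixed grey dock, 70 x 70 mm, 42 mm high; white square funnel on top, mouth 52 mm, narrowing at 45 degrees to a pocket 30 mm square that runs from 31 mm above the bench down to its floor at 5 mm. Origin: centre of its underside, on the pocket's axis; z up; ball in the +y wall, behind a brass boss. A torch fully home stands on the pocket floor, its centre 58 mm above the bench.
- click_ball (a joint): sprung steel ball, 14 mm, in the pocket's wall, centred 22 mm above the bench: 0 = standing out 5.5 mm, grows as it is pushed back (to 0.006 m; spring 4 N plus 1 N per mm). A torch let down into the pocket stops on it, about 18 mm too high; pushed down with 5 to 20 N it drives the ball back some 3 mm, then the ball springs into the torch's groove and holds it.
There are look-alikes about, which are no part of the job. Of the things shaped like the dock, the grey one is meant.

How it is judged:
By the outcome, as a careful person would: the job done as asked, in the order asked, and still so for the second after the job is handed in, with the robot touching nothing.
It also fails if it takes over 40 s, if anything falls off the work surface, if the arm or the gripper's body presses on something with over 40 N, if the wrist force passes 120 N, or if a joint passes its speed limit or range.

### The arm

A 6-joint arm with a two-finger parallel gripper is mounted at the origin on the work surface. World frame = base frame: x ahead of the robot, y to its left, z up, the work surface at z = 0. Lengths are in m, angles in rad, forces in N, time in s.
With the tool pointing down it reaches from about 0.375 to 0.975 m from the base axis. Payload 3.8 kg.
Tool frame: the origin (TCP) lies midway between the tips of the shut fingers; the grasp point (between the pads) lies 19 mm behind it; z points along the fingers, y is the line along which they close (so a half turn about z gives the same grasp; the last joint's range is limited). The gripper opens to 85 mm and grips with 20 to 120 N. Pads are 22 mm wide; open, the fingers measure 114 mm over their backs; the gripper's body (76 mm by 85 mm) begins 54 mm behind the grasp point. The pads swing forward as they close: fully open they stand 13 mm farther back than shut.
Start: joints at [-1.257, 0.264, 1.604, -0, 1.274, -0.037], TCP at [0.232, -0.634, 0.231] pointing down, gripper open.
Joint ranges: [-2.63, 2.63], [-0.94, 2.18], [0.31, 2.57], [-1.31, 4.45], [0, 2.66], [-2.55, 2.55]. Speed limits (rad/s): [2.57, 2.57, 3.14, 3.14, 3.14, 3.14].

### API

Orientations are given as a rotation vector (axis times angle).
In Python, from workcell import bot, imaging gives the robot as it stands.
- The arm moves only by the tool step_arm, never from a script. Its argument "series" is a list of rows, each an object of numbers: "grip": the closure, from -1 (fully open) to 1 (shut); "x", "y", "z": the shift along the tool's x, y, z normalised to -1 to 1, where 1 is 500 mm; "ax", "ay", "az": the turn, a rotation vector about the tool's x, y, z normalised to -1 to 1, where 1 is 30 degrees. A call has 1 to 12 rows; each row is the pose to reach, as a shift and turn from the pose commanded when the call began, along the tool's axes at that moment; what a row does not reach only later rows make up. A row lasts 1/10 s, in which the tool goes at most 50 mm and 8.59 degrees, less where a joint would pass 70% of its speed; a pose out of reach is approached as far as the arm can. A call with a number of a shift or a turn outside -1 to 1 is refused whole. A call with a gripper value outside its range is refused whole. The fingers move at their own pace and stop on an object; "force" is the grip in N (left out, the last holds). Time passes only in rows, so rows that repeat a pose let the fingers close. It gives the time, the measured TCP pose, the force, the opening and the grip force at its end, in the units of the state.
- bot.read_state(): the state, without advancing time (a new reading comes with each control period).
- imaging.read_camera(name): name is "scene" or "top"; returns a dict with "img" (400x640x3 uint8, red, green, blue), "fx", "fy", "cx", "cy" (pixels), "R" (3x3) and "t" (3): a world point X has camera coordinates R X + t. Camera axes: x right, y down, z forward; pixel columns grow to the right and rows downward; lengths in m; the calibration is good to about 2 mm. A picture is of the moment at which its call begins. There is no depth.
- bot.finish_job(): hands the job in; it is judged then, once.
The state is a dict: "time": time; "q": joint angles; "joint_vel": joint speeds; "joint_torque": joint torques, N m; "tool_pos": TCP position; "tcp_rot": TCP orientation; "wrist_force": force on the tool from outside, world axes, zero at the start; "torque": the same for the moment, N m; "width": opening from 0.0 (shut) to 1.0 (fully open); "grip_force": force on a finger pad.
Only numpy, scipy, OpenCV 4.12 (cv2) and the standard library are available. Lean on these libraries where they do the work, as an engineer would, in place of code of your own. Each camera call takes 0.05 s, during which the arm holds its last target. There are 200 camera calls.

## Working session

There is one attempt and no reset: what is moved stays moved. The work goes in short steps, Python scripts to look and compute and a tool call to move; the robot and the scene stay as the last step left them, time stands still between calls to the robot, and variables do not carry over. Pictures are saved under pics/ and viewed, at most 10 in all, crops included, and the job is handed in when it is done.

Besides the shell and the picture viewer there is one more tool, called after ">>>" by a JSON object that holds its "name" and its "arguments", one argument or row to a line. step_arm: Moves the arm, as the interface text tells. Scaled input: -1 to 1 covers 500 mm each way for a shift and 30 degrees each way for a turn. Its arguments: {"type":"object","properties":{"series":{"type":"array","items":{"type":"object","properties":{"grip":{"type":"number"},"x":{"type":"number","minimum":-1,"maximum":1},"y":{"type":"number","minimum":-1,"maximum":1},"z":{"type":"number","minimum":-1,"maximum":1},"ax":{"type":"number","minimum":-1,"maximum":1},"ay":{"type":"number","minimum":-1,"maximum":1},"az":{"type":"number","minimum":-1,"maximum":1}}}},"force":{"type":"number"}},"required":["series"]}

```bash
mkdir -p pics
python3 - <<'E'
from workcell import bot, imaging
import cv2,json,numpy as np
for n in("scene","top"):
    d=imaging.read_camera(n); cv2.imwrite(f"pics/{n}0.png",d["img"][...,::-1])
    print(n,d["fx"],d["fy"],d["cx"],d["cy"],np.round(d["R"],4).tolist(),np.round(d["t"],4).tolist())
s=bot.read_state();print(s["time"],s["tool_pos"],s["tcp_rot"],s["width"])
E
```

```text
scene 410.62963954223613 410.62963954223613 318.65767247089434 202.94094877465494 [[0.5427, 0.8399, -0.0074], [0.7144, -0.4662, -0.5218], [-0.4417, 0.2779, -0.8531]] [-0.2935, -0.3617, 1.0283]
top 375.1344218699086 375.1344218699086 316.97795121401873 198.62919894430775 [[0.0127, -0.9999, -0.0064], [-0.9954, -0.012, -0.0948], [0.0947, 0.0075, -0.9955]] [0.0162, 0.5129, 0.7917]
0.1 [ 0.23177173 -0.63326857  0.23009607] [-3.09144243e+00 -5.47922389e-01  4.17929755e-04] 0.9968283190118025
```

View pics/scene0.png

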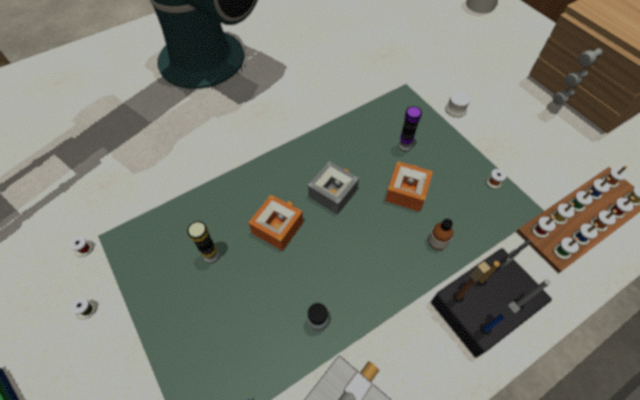

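View pics/top0.png

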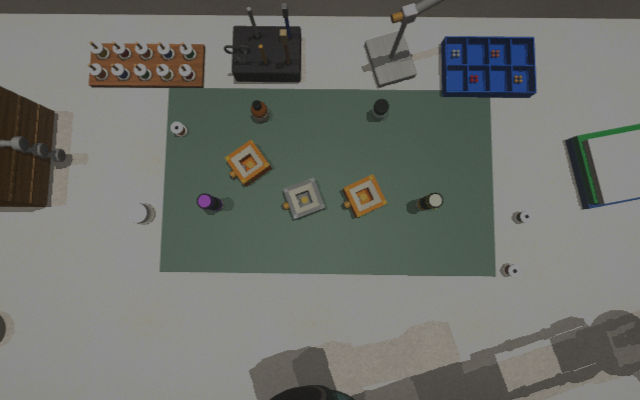

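The grey dock is at top (304,199) and scene (334,186), with its brass boss at top (286,205). The violet torch is at top (206,201) and scene (411,128). The yellow torch is at top (432,201). I'll crop both views to get finer pixel positions.

Run:
```python
import cv2,numpy as np
t=cv2.imread("pics/top0.png");s=cv2.imread("pics/scene0.png")
f=lambda im,x,y,w,h,k:cv2.resize(im[y:y+h,x:x+w],None,fx=k,fy=k,interpolation=cv2.INTER_CUBIC)
a=np.hstack([f(t,275,170,60,60,6),f(t,190,170,60,60,6)])
b=np.hstack([f(s,300,155,60,60,6)[:240*2//2*1+120],f(s,385,95,60,60,6)[:360]])
o=np.vstack([a,b]);o=cv2.convertScaleAbs(o,alpha=1.5)
o=cv2.resize(o,None,fx=5/6,fy=5/6);cv2.imwrite("pics/c0.png",o);print(o.shape)
```

```text
(600, 600, 3)
```

View pics/c0.png

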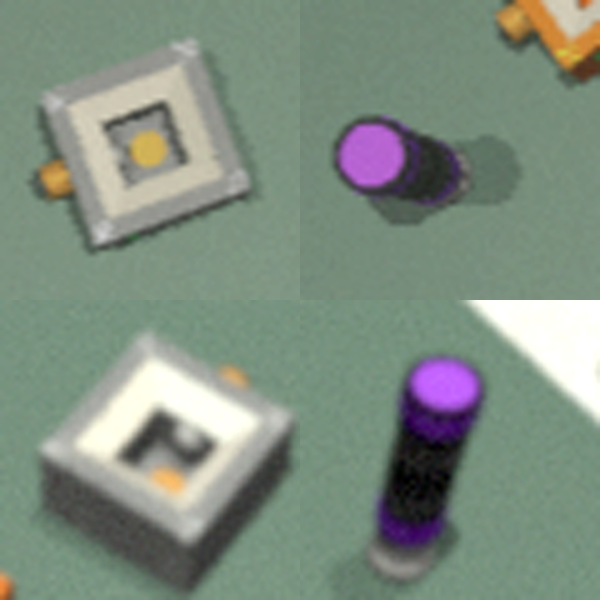

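The crops show the dock's rim corners, with the boss to the lower left in the top view. They also show the violet lens at about (372,156) in the top crop and (445,385) in the scene crop.

```bash
cat > h.py <<'E'
import numpy as np
from scipy.optimize import least_squares
from scipy.spatial.transform import Rotation as Ro
from workcell import bot, imaging
C={n:imaging.read_camera(n) for n in("top","scene")}
def proj(n,X):
    c=C[n];p=np.atleast_2d(X)@np.array(c["R"]).T+c["t"]
    return np.c_[c["fx"]*p[:,0]/p[:,2]+c["cx"],c["fy"]*p[:,1]/p[:,2]+c["cy"]]
def ray(n,uv,z):
    f=lambda p:(proj(n,[p[0],p[1],z])[0]-uv)
    return least_squares(f,[.6,0]).x
E
python3 - <<'E'
from h import *
def o(p,x0,y0,ox,oy): p=np.atleast_2d(p).astype(float);return (p-[ox,oy]+.5)/5-.5+[x0,y0]
dt=o([(190,44),(44,100),(97,243),(247,187)],275,170,0,0)
ds=o([(148,335),(44,450),(190,535),(293,415)],300,155,0,300)
for n,p in(("top",dt),("scene",ds)):print(n,[np.round(ray(n,q,.042),4).tolist() for q in p],np.mean([ray(n,q,.042) for q in p],0))
bt=o((45,182),275,170,0,0)[0];print("boss",ray("top",bt,.022))
for n,p,z in(("top",o((372,156),190,170,300,0)[0],.106),("scene",o((445,385),385,95,300,300)[0],.106),("scene",o((403,556),385,95,300,300)[0],.0)):print(n,z,ray(n,p,z))
print("yellow",ray("top",np.array([434.5,200.5]),.106))
s=bot.read_state();print(Ro.from_rotvec(s["tcp_rot"]).as_matrix().round(3),s["tool_pos"])
E
```

```text
top [[0.5543, 0.0323], [0.5294, 0.0943], [0.4687, 0.0705], [0.4933, 0.0072]] [0.51143937 0.05109713]
scene [[0.4698, 0.0709], [0.4935, 0.0078], [0.5549, 0.0328], [0.5319, 0.0961]] [0.51251494 0.05189993]
boss [0.4958448  0.09506643]
top 0.106 [0.4979216  0.24325412]
scene 0.106 [0.49860291 0.24446134]
scene 0.0 [0.49734625 0.24830489]
yellow [ 0.50396289 -0.20757696]
[[ 0.939  0.344 -0.   ]
 [ 0.344 -0.939  0.001]
 [ 0.    -0.001 -1.   ]] [ 0.23182251 -0.6334598   0.23043111]
```

>>> {"name": "step_arm", "arguments": {
  "series": [
    {"grip": -1, "x": 0.54, "y": -0.74},
    {"x": 0.54, "y": -0.74, "grip": -1},
    {"x": 0.54, "y": -0.74, "grip": -1},
    {"x": 0.54, "y": -0.74, "grip": -1},
    {"x": 0.54, "y": -0.74, "grip": -1},
    {"x": 0.54, "y": -0.74, "grip": -1},
    {"x": 0.54, "y": -0.74, "grip": -1},
    {"x": 0.54, "y": -0.74, "grip": -1},
    {"x": 0.54, "y": -0.74, "grip": -1},
    {"x": 0.54, "y": -0.74, "grip": -1},
    {"x": 0.54, "y": -0.74, "grip": -1},
    {"x": 0.54, "y": -0.74, "grip": -1}
  ],
  "force": 40
}}

```text
validation failed for argument at $.se...
```

>>> {"name": "step_arm", "arguments": {
  "series": [
    {"grip": -1.0, "x": 0.54, "y": -0.74, "z": 0.0, "ax": 0.0, "ay": 0.0, "az": 0.0}
  ],
  "force": 40
}}

```text
time: 0.3
tool_pos: [0.2444, -0.5891, 0.2296]
tcp_rot: [3.093, 0.543, -0.002]
wrist_force: [0.9, -0.4, 0.7]
width: 1.0
grip_force: 0.0
```

>>> {"name": "step_arm", "arguments": {
  "series": [
    {"grip": -1, "x": 0.48, "y": -0.66, "z": 0, "ax": 0, "ay": 0, "az": 0},
    {"grip": -1, "x": 0.48, "y": -0.66, "z": 0, "ax": 0, "ay": 0, "az": 0},
    {"grip": -1, "x": 0.48, "y": -0.66, "z": 0, "ax": 0, "ay": 0, "az": 0},
    {"grip": -1, "x": 0.48, "y": -0.66, "z": 0, "ax": 0, "ay": 0, "az": 0},
    {"grip": -1, "x": 0.48, "y": -0.66, "z": 0, "ax": 0, "ay": 0, "az": 0},
    {"grip": -1, "x": 0.48, "y": -0.66, "z": 0, "ax": 0, "ay": 0, "az": 0},
    {"grip": -1, "x": 0.48, "y": -0.66, "z": 0, "ax": 0, "ay": 0, "az": 0},
    {"grip": -1, "x": 0.48, "y": -0.66, "z": 0, "ax": 0, "ay": 0, "az": 0},
    {"grip": -1, "x": 0.48, "y": -0.66, "z": 0, "ax": 0, "ay": 0, "az": 0}
  ]
}}

```text
time: 1.2
tool_pos: [0.3582, -0.1891, 0.2311]
tcp_rot: [-3.09, -0.556, -0.002]
wrist_force: [-0.0, 0.1, 0.3]
width: 1.001
grip_force: 0.0
```

>>> {"name": "step_arm", "arguments": {
  "series": [
    {"grip": -1, "x": 0.56, "y": -0.717, "z": 0.1, "ax": 0, "ay": 0, "az": 0},
    {"grip": -1, "x": 0.56, "y": -0.717, "z": 0.1, "ax": 0, "ay": 0, "az": 0},
    {"grip": -1, "x": 0.56, "y": -0.717, "z": 0.1, "ax": 0, "ay": 0, "az": 0},
    {"grip": -1, "x": 0.56, "y": -0.717, "z": 0.1, "ax": 0, "ay": 0, "az": 0},
    {"grip": -1, "x": 0.56, "y": -0.717, "z": 0.1, "ax": 0, "ay": 0, "az": 0},
    {"grip": -1, "x": 0.56, "y": -0.717, "z": 0.1, "ax": 0, "ay": 0, "az": 0},
    {"grip": -1, "x": 0.56, "y": -0.717, "z": 0.1, "ax": 0, "ay": 0, "az": 0},
    {"grip": -1, "x": 0.56, "y": -0.717, "z": 0.1, "ax": 0, "ay": 0, "az": 0},
    {"grip": -1, "x": 0.56, "y": -0.717, "z": 0.1, "ax": 0, "ay": 0, "az": 0},
    {"grip": -1, "x": 0.56, "y": -0.717, "z": 0.1, "ax": 0, "ay": 0, "az": 0},
    {"grip": -1, "x": 0.56, "y": -0.717, "z": 0.1, "ax": 0, "ay": 0, "az": 0},
    {"grip": -1, "x": 0.56, "y": -0.717, "z": 0.1, "ax": 0, "ay": 0, "az": 0}
  ]
}}

```text
time: 2.4
tool_pos: [0.4973, 0.2381, 0.1809]
tcp_rot: [3.092, 0.548, -0.002]
wrist_force: [1.2, -0.5, 0.3]
width: 1.002
grip_force: 0.0
```

>>> {"name": "step_arm", "arguments": {
  "series": [
    {"grip": -1, "x": 0.006, "y": -0.011, "z": 0.1, "ax": 0, "ay": 0, "az": 0},
    {"grip": -1, "x": 0.006, "y": -0.011, "z": 0.18, "ax": 0, "ay": 0, "az": 0},
    {"grip": -1, "x": 0.006, "y": -0.011, "z": 0.24, "ax": 0, "ay": 0, "az": 0},
    {"grip": -1, "x": 0.006, "y": -0.011, "z": 0.268, "ax": 0, "ay": 0, "az": 0},
    {"grip": -1, "x": 0.006, "y": -0.011, "z": 0.268, "ax": 0, "ay": 0, "az": 0},
    {"grip": -1, "x": 0.006, "y": -0.011, "z": 0.268, "ax": 0, "ay": 0, "az": 0}
  ]
}}

```text
time: 3.0
tool_pos: [0.4995, 0.2452, 0.0487]
tcp_rot: [-3.093, -0.546, -0.003]
wrist_force: [0.2, -0.2, 0.7]
width: 1.002
grip_force: 0.0
```

Run:
```python
import cv2,numpy as np
from h import *
f=lambda n,x,y:cv2.resize(C[n]["img"][y:y+70,x:x+80,::-1],None,fx=5,fy=5,interpolation=cv2.INTER_CUBIC)
cv2.imwrite("pics/g0.png",np.hstack([f("scene",370,85),f("top",170,165)]))
print(bot.read_state()["tool_pos"])
```

```text
[0.50039763 0.2460035  0.04973484]
```

View pics/g0.png

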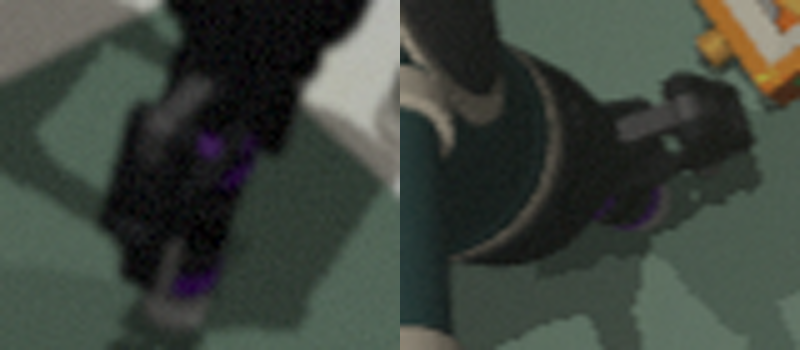

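The view is mostly hidden, but the torch, with its violet rings at about (413,117) in the scene view, stands between the open fingers. Closing now.

>>> {"name": "step_arm", "arguments": {
  "series": [
    {"grip": 1, "x": 0, "y": 0, "z": 0, "ax": 0, "ay": 0, "az": 0},
    {"grip": 1, "x": 0, "y": 0, "z": 0, "ax": 0, "ay": 0, "az": 0},
    {"grip": 1, "x": 0, "y": 0, "z": 0, "ax": 0, "ay": 0, "az": 0},
    {"grip": 1, "x": 0, "y": 0, "z": 0, "ax": 0, "ay": 0, "az": 0},
    {"grip": 1, "x": 0, "y": 0, "z": 0, "ax": 0, "ay": 0, "az": 0},
    {"grip": 1, "x": 0, "y": 0, "z": 0, "ax": 0, "ay": 0, "az": 0},
    {"grip": 1, "x": 0, "y": 0, "z": 0, "ax": 0, "ay": 0, "az": 0},
    {"grip": 1, "x": 0, "y": 0, "z": 0, "ax": 0, "ay": 0, "az": 0}
  ],
  "force": 80
}}

```text
time: 3.9
tool_pos: [0.4987, 0.2458, 0.0478]
tcp_rot: [-3.093, -0.548, -0.001]
wrist_force: [-1.6, -0.2, 4.4]
width: 0.312
grip_force: 78.2
```

>>> {"name": "step_arm", "arguments": {
  "series": [
    {"grip": 1, "x": 0, "y": 0, "z": -0.06, "ax": 0, "ay": 0, "az": 0},
    {"grip": 1, "x": 0, "y": 0, "z": -0.16, "ax": 0, "ay": 0, "az": 0},
    {"grip": 1, "x": -0.03, "y": 0.09, "z": -0.16, "ax": 0, "ay": 0, "az": 0},
    {"grip": 1, "x": -0.055, "y": 0.18, "z": -0.16, "ax": 0, "ay": 0, "az": 0},
    {"grip": 1, "x": -0.08, "y": 0.27, "z": -0.16, "ax": 0, "ay": 0, "az": 0},
    {"grip": 1, "x": -0.106, "y": 0.34, "z": -0.16, "ax": 0, "ay": 0, "az": 0},
    {"grip": 1, "x": -0.106, "y": 0.372, "z": -0.16, "ax": 0, "ay": 0, "az": 0},
    {"grip": 1, "x": -0.106, "y": 0.372, "z": -0.16, "ax": 0, "ay": 0, "az": 0},
    {"grip": 1, "x": -0.106, "y": 0.372, "z": -0.16, "ax": 0, "ay": 0, "az": 0}
  ]
}}

```text
time: 4.8
tool_pos: [0.5125, 0.0531, 0.1268]
tcp_rot: [-3.093, -0.547, 0.001]
wrist_force: [0.9, 0.2, -1.2]
width: 0.313
grip_force: 78.5
```

Run:
```python
import cv2,numpy as np
from h import *
f=lambda n,x,y:cv2.resize(C[n]["img"][y:y+100,x:x+80,::-1],None,fx=5,fy=5,interpolation=cv2.INTER_CUBIC)
cv2.imwrite("pics/h0.png",cv2.convertScaleAbs(np.hstack([f("scene",290,115),f("top",265,150)]),alpha=1.6))
s=bot.read_state();print(s["tool_pos"],s["wrist_force"],s["width"])
```

```text
[0.51239688 0.05386283 0.12698083] [-0.2274383  -0.35583735 -0.46568911] 0.3114414606749596
```

View pics/h0.png

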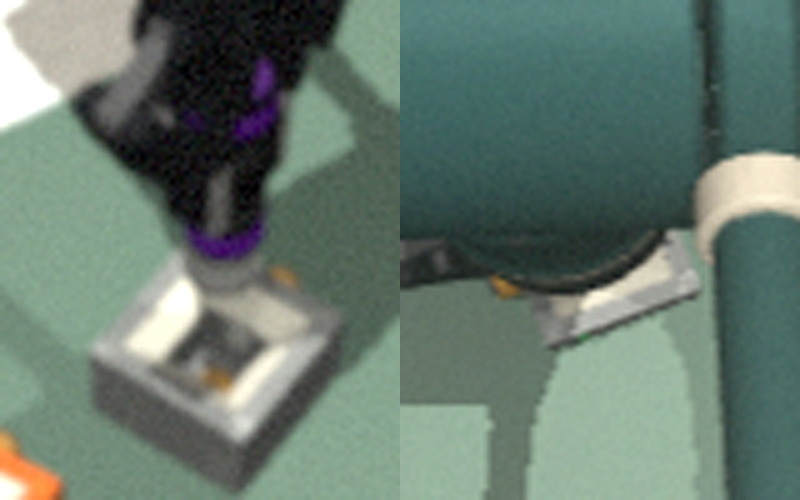

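The tail hangs just above the funnel. Its sides are at crop x 188 and 265 and its lower arc at y of about 291. I'll compare that with a projected torch.

Run:
```python
from h import *
a=np.linspace(0,2*np.pi,200)
def m(x,y):
    P=[]
    for r,z in((11,.079),(14,.083),(14,.095)):
        q=proj("scene",np.c_[x+r/1e3*np.cos(a),y+r/1e3*np.sin(a),0*a+z]);q=(q-[290,115]+.5)*5-.5
        P.append((q[:,0].min(),q[:,0].max(),q[:,1].max()))
    return np.round(P,1)
print(m(.5125,.0535));print(m(.5125+.00939,.0535+.00344)-m(.5125,.0535));print(m(.5125+.00344,.0535-.00939)-m(.5125,.0535))
```

```text
[[194.5 254.8 297.3]
 [186.4 263.5 297.6]
 [186.8 264.9 277.9]]
[[22.2 22.5 13.5]
 [22.3 22.6 13.6]
 [22.5 22.9 13.8]]
[[-16.3 -15.9  18.1]
 [-16.4 -16.   18.3]
 [-16.7 -16.2  18.5]]
```

>>> {"name": "step_arm", "arguments": {
  "series": [
    {"grip": 1, "x": 0, "y": 0.004, "z": 0.04, "ax": 0, "ay": 0, "az": 0},
    {"grip": 1, "x": 0, "y": 0.004, "z": 0.07, "ax": 0, "ay": 0, "az": 0},
    {"grip": 1, "x": 0, "y": 0.004, "z": 0.085, "ax": 0, "ay": 0, "az": 0},
    {"grip": 1, "x": 0, "y": 0.004, "z": 0.092, "ax": 0, "ay": 0, "az": 0},
    {"grip": 1, "x": 0, "y": 0.004, "z": 0.098, "ax": 0, "ay": 0, "az": 0},
    {"grip": 1, "x": 0, "y": 0.004, "z": 0.098, "ax": 0, "ay": 0, "az": 0}
  ]
}}

```text
time: 5.6
tool_pos: [0.5134, 0.0511, 0.0784]
tcp_rot: [3.093, 0.549, 0.0]
wrist_force: [-0.4, 0.1, -2.1]
width: 0.307
grip_force: 78.5
```

Run:
```python
import cv2,numpy as np
from h import *
f=lambda n,x,y:cv2.resize(C[n]["img"][y:y+75,x:x+80,::-1],None,fx=7,fy=7,interpolation=cv2.INTER_CUBIC)
cv2.imwrite("pics/i0.png",cv2.convertScaleAbs(f("scene",295,140),alpha=1.8))
s=bot.read_state();print(s["tool_pos"],s["wrist_force"],s["torque"],s["width"])
```

```text
[0.51381786 0.05097808 0.07891701] [-0.33938923 -0.02859503 -0.89840851] [-0.04103598 -0.0002905   0.07455904] 0.3087058197539765
```

View pics/i0.png

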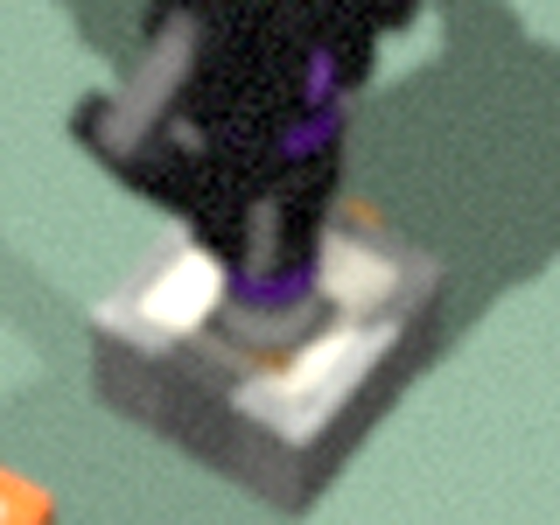

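The tail sits at the throat, centred at about (272,320) in the crop, with no side force. I'll go down gently.

>>> {"name": "step_arm", "arguments": {
  "series": [
    {"grip": 1, "x": 0, "y": 0, "z": 0.004, "ax": 0, "ay": 0, "az": 0},
    {"grip": 1, "x": 0, "y": 0, "z": 0.008, "ax": 0, "ay": 0, "az": 0},
    {"grip": 1, "x": 0, "y": 0, "z": 0.012, "ax": 0, "ay": 0, "az": 0},
    {"grip": 1, "x": 0, "y": 0, "z": 0.012, "ax": 0, "ay": 0, "az": 0}
  ]
}}

```text
time: 6.1
tool_pos: [0.5133, 0.0511, 0.0722]
tcp_rot: [-3.093, -0.548, -0.0]
wrist_force: [-0.1, 1.9, -0.9]
width: 0.307
grip_force: 78.6
```

>>> {"name": "step_arm", "arguments": {
  "series": [
    {"grip": 1, "x": 0, "y": 0, "z": 0.004, "ax": 0, "ay": 0, "az": 0},
    {"grip": 1, "x": 0, "y": 0, "z": 0.008, "ax": 0, "ay": 0, "az": 0},
    {"grip": 1, "x": 0, "y": 0, "z": 0.008, "ax": 0, "ay": 0, "az": 0}
  ]
}}

```text
time: 6.4
tool_pos: [0.5142, 0.0513, 0.0697]
tcp_rot: [-3.093, -0.548, -0.003]
wrist_force: [-1.9, 2.5, 6.7]
width: 0.309
grip_force: 79.1
```

>>> {"name": "step_arm", "arguments": {
  "series": [
    {"grip": 1, "x": 0, "y": 0, "z": 0.004, "ax": 0, "ay": 0, "az": 0},
    {"grip": 1, "x": 0, "y": 0, "z": 0.008, "ax": 0, "ay": 0, "az": 0},
    {"grip": 1, "x": 0, "y": 0, "z": 0.008, "ax": 0, "ay": 0, "az": 0}
  ]
}}

```text
time: 6.7
tool_pos: [0.5143, 0.0513, 0.0655]
tcp_rot: [-3.093, -0.548, -0.003]
wrist_force: [-0.9, 2.7, 3.7]
width: 0.31
grip_force: 78.9
```

>>> {"name": "step_arm", "arguments": {
  "series": [
    {"grip": 1, "x": 0, "y": 0, "z": 0.004, "ax": 0, "ay": 0, "az": 0},
    {"grip": 1, "x": 0, "y": 0, "z": 0.008, "ax": 0, "ay": 0, "az": 0},
    {"grip": 1, "x": 0, "y": 0, "z": 0.012, "ax": 0, "ay": 0, "az": 0},
    {"grip": 1, "x": 0, "y": 0, "z": 0.012, "ax": 0, "ay": 0, "az": 0}
  ]
}}

```text
time: 7.1
tool_pos: [0.5141, 0.0513, 0.0588]
tcp_rot: [-3.093, -0.548, -0.003]
wrist_force: [0.4, 4.0, 2.7]
width: 0.308
grip_force: 78.8
```

>>> {"name": "step_arm", "arguments": {
  "series": [
    {"grip": 1, "x": 0, "y": 0, "z": 0.004, "ax": 0, "ay": 0, "az": 0},
    {"grip": 1, "x": 0, "y": 0, "z": 0.008, "ax": 0, "ay": 0, "az": 0},
    {"grip": 1, "x": 0, "y": 0, "z": 0.01, "ax": 0, "ay": 0, "az": 0},
    {"grip": 1, "x": 0, "y": 0, "z": 0.01, "ax": 0, "ay": 0, "az": 0}
  ]
}}

```text
time: 7.5
tool_pos: [0.5126, 0.0508, 0.0528]
tcp_rot: [-3.093, -0.548, 0.002]
wrist_force: [-1.6, 2.8, 3.1]
width: 0.309
grip_force: 78.7
```

>>> {"name": "step_arm", "arguments": {
  "series": [
    {"grip": 1, "x": 0, "y": 0, "z": 0.002, "ax": 0, "ay": 0, "az": 0},
    {"grip": 1, "x": 0, "y": 0, "z": 0.002, "ax": 0, "ay": 0, "az": 0}
  ]
}}

```text
time: 7.7
tool_pos: [0.5128, 0.0509, 0.0527]
tcp_rot: [-3.093, -0.548, 0.002]
wrist_force: [-3.2, 2.6, 9.3]
width: 0.312
grip_force: 79.3
```

>>> {"name": "step_arm", "arguments": {
  "series": [
    {"grip": 1, "x": 0, "y": 0, "z": 0.002, "ax": 0, "ay": 0, "az": 0},
    {"grip": 1, "x": 0, "y": 0, "z": 0.002, "ax": 0, "ay": 0, "az": 0}
  ]
}}

```text
time: 7.9
tool_pos: [0.5129, 0.0509, 0.0527]
tcp_rot: [-3.093, -0.548, 0.002]
wrist_force: [-5.7, 3.0, 15.6]
width: 0.311
grip_force: 79.9
```

The torch has hit a stiff stop at the expected home height. I'll ease off, open and rise.

>>> {"name": "step_arm", "arguments": {
  "series": [
    {"grip": 1, "x": 0, "y": 0, "z": -0.004, "ax": 0, "ay": 0, "az": 0},
    {"grip": -1, "x": 0, "y": 0, "z": -0.004, "ax": 0, "ay": 0, "az": 0},
    {"grip": -1, "x": 0, "y": 0, "z": -0.004, "ax": 0, "ay": 0, "az": 0},
    {"grip": -1, "x": 0, "y": 0, "z": -0.004, "ax": 0, "ay": 0, "az": 0},
    {"grip": -1, "x": 0, "y": 0, "z": -0.004, "ax": 0, "ay": 0, "az": 0},
    {"grip": -1, "x": 0, "y": 0, "z": -0.004, "ax": 0, "ay": 0, "az": 0},
    {"grip": -1, "x": 0, "y": 0, "z": -0.004, "ax": 0, "ay": 0, "az": 0},
    {"grip": -1, "x": 0, "y": 0, "z": -0.004, "ax": 0, "ay": 0, "az": 0}
  ]
}}

```text
time: 8.7
tool_pos: [0.5133, 0.0508, 0.0533]
tcp_rot: [3.093, 0.548, 0.0]
wrist_force: [-0.5, 0.3, -0.8]
width: 1.001
grip_force: 0.0
```

Now I'll rise and move off toward −y for a clear look. The fingers go up first, clear of the lens.

>>> {"name": "step_arm", "arguments": {
  "series": [
    {"grip": -1, "x": 0, "y": 0, "z": -0.08, "ax": 0, "ay": 0, "az": 0},
    {"grip": -1, "x": 0, "y": 0, "z": -0.16, "ax": 0, "ay": 0, "az": 0},
    {"grip": -1, "x": 0, "y": 0, "z": -0.24, "ax": 0, "ay": 0, "az": 0},
    {"grip": -1, "x": 0, "y": 0, "z": -0.32, "ax": 0, "ay": 0, "az": 0},
    {"grip": -1, "x": 0, "y": 0.1, "z": -0.32, "ax": 0, "ay": 0, "az": 0},
    {"grip": -1, "x": -0.05, "y": 0.2, "z": -0.32, "ax": 0, "ay": 0, "az": 0},
    {"grip": -1, "x": -0.1, "y": 0.3, "z": -0.32, "ax": 0, "ay": 0, "az": 0},
    {"grip": -1, "x": -0.14, "y": 0.4, "z": -0.32, "ax": 0, "ay": 0, "az": 0},
    {"grip": -1, "x": -0.14, "y": 0.5, "z": -0.32, "ax": 0, "ay": 0, "az": 0},
    {"grip": -1, "x": -0.14, "y": 0.6, "z": -0.32, "ax": 0, "ay": 0, "az": 0},
    {"grip": -1, "x": -0.14, "y": 0.6, "z": -0.32, "ax": 0, "ay": 0, "az": 0}
  ]
}}

```text
time: 9.8
tool_pos: [0.5513, -0.2596, 0.2133]
tcp_rot: [3.092, 0.542, 0.001]
wrist_force: [-0.7, 0.9, 0.8]
width: 0.998
grip_force: 0.0
```

Run:
```python
import cv2,numpy as np
from h import *
f=lambda n,x,y:cv2.resize(C[n]["img"][y:y+100,x:x+80,::-1],None,fx=5,fy=5,interpolation=cv2.INTER_CUBIC)
cv2.imwrite("pics/j0.png",cv2.convertScaleAbs(np.hstack([f("scene",295,115),f("top",260,150)]),alpha=1.5))
for z in(.111,.129):
  for n,o in(("scene",[295,115]),("top",[260,150])):print(z,n,(proj(n,[.512,.0515,z])[0]-o)*5)
```

```text
0.111 scene [194.50441472 218.32013266]
0.111 top [209.00064625 222.76949537]
0.129 scene [195.77461886 186.21076256]
0.129 top [206.7889535  217.76328785]
```

View pics/j0.png

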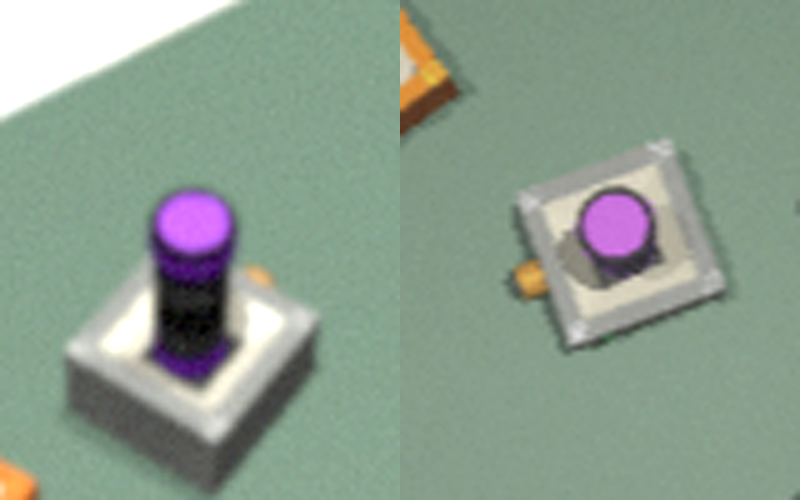

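The lens is at crop (193,222), which matches fully home (195,218) rather than stuck on the ball (196,186). The torch is upright and free.

```bash
python3 -c "
from workcell import bot
print(bot.finish_job())"
```

```text
the job is handed in; nothing more can be done
None
```

The violet-ringed torch stands lens up and fully home in the grey dock, the yellow-ringed torch was not approached closer than about 10 cm above its top, and the job was handed in at about 10 s.

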